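# Take the nut dish off its twist-lock foot

## Task

The dish of the little nut stand is twist-locked to its foot. Take the dish by its hoop handle, release it with a quarter turn anticlockwise (seen from above), then lift it about 10 cm off the foot and finish while still holding it up, level and still, ready to be handed over. Keep the walnut lying loose in the middle of the dish throughout, without touching it, leave the foot standing where it is and disturb nothing else nearby.

Things in the scene. Friction and masses are not known exactly. Their poses are not given: they have to be found in the camera images.
- nut_dish: Shallow round dish of brushed steel, 175 mm across, 0.26 to 0.44 kg, with a hoop handle over it, locked on the foot. Origin: centre of its hub's underside, on the dish's axis, 58 mm above the worktop when seated. z = up, x = along the hoop (which stands in the x-z plane, ends on the rim at x = +-83 mm), y = across the hoop. The rim is 32 mm above the origin.
- dish_grip (a point): Centre of the hoop's straight wooden grip bar: 76 mm long along the dish's x, 14 mm wide along the dish's y (close the fingers across this), 20 mm tall, on the dish's axis 100 mm above the dish's origin. The walnut's top is about 46 mm below it.
- dish_middle (a point): Point on the dish's axis, 36.5 mm above its origin: where the walnut's centre is when it rests exactly in the middle; axes as the dish. The dish's middle is nearly flat (rises 3 degrees, out to radius 34 mm): the walnut rolls away if the dish tilts more than about 4 degrees or is jerked; the border is steeper.
- walnut: A walnut in its shell, practically a ball of 34 mm, 20 g, lying loose in the dish. Origin at its centre; its axes turn as it rolls.
- stand_foot: Turned wooden pedestal, 1.0 kg, loose on the worktop: base 160 mm across, 70 mm tall, top hidden below the dish. Origin: centre of its underside, z up. When locked the dish's x axis is turned 0 to 6 degrees anticlockwise from the foot's x axis.
- foot_collar (a point): Centre of the foot's steel collar (98 mm across), 58 mm above the foot's origin, axes as the foot. Its lips hold two lugs of the dish's hub: play 2 mm up, 3 mm sideways. The dish lifts out only when turned 76 to 95 degrees anticlockwise from the foot's x; stops at about -4 and 95 degrees. It turns easily, no spring or catch.
- mug: Cream mug, 78 mm across, 101 mm tall, beside the work: bystander. Origin: centre of its underside.
- honey_jar: Closed glass jar with grey lid, 71 mm across, 110 mm tall, beside the work: bystander. Origin: centre of its underside.
- spoon: Steel teaspoon, 130 mm long, lying to the right: bystander. Origin: centre of its underside.

How it is judged (in metres and radians):
On the way:
1. the dish is turned a quarter turn while still sitting on its foot, the walnut in the middle (angle between the x axis of nut_dish and the x axis of stand_foot, either way round above 1.31 rad and z of nut_dish in the frame of stand_foot below 0.066 m and horizontal distance between walnut and dish_middle below 0.03 m), for 0.1 s.
At the end, for the whole second after the job is handed in: The dish is held in the fingers at least 60 mm above its seat, off the foot, still, within 4.5 degrees of level, with the walnut at rest within 20 mm of its middle; the foot stands on the worktop within 40 mm of its old place (z of nut_dish in the frame of stand_foot above 0.118 m and contact force between nut_dish and the fingers above 1 N and contact force between nut_dish and stand_foot below 0.05 N and angle between nut_dish's own z axis and vertical below 0.08 rad and linear speed of nut_dish below 0.03 m/s and distance between walnut and dish_middle below 0.02 m and linear speed of walnut below 0.04 m/s and angle between stand_foot's own z axis and vertical below 0.03 rad and height (world z) of stand_foot below 0.005 m and distance of stand_foot from where it was at the start of the episode below 0.04 m); the arm keeps its last pose, push and grip.
It fails at once if the walnut rolls out of the middle of the dish (more than 30 mm from it) (distance between walnut and dish_middle above 0.03 m).
It fails at once if the walnut is touched by the gripper (contact force between walnut and the fingers above 0.3 N).
It fails at once if the foot is lifted or tipped with the dish (height (world z) of stand_foot above 0.015 m or angle between stand_foot's own z axis and vertical above 0.2 rad).
It fails at once if the mug, the jar or the spoon is disturbed (distance of any of mug, honey_jar, spoon from where it was at the start of the episode above 0.03 m).
It also fails if it takes over 38 s, if anything falls off the work surface, if the arm or the gripper's body presses on something with over 40 N, if the wrist force passes 120 N, or if a joint passes its speed limit or range.

## Robot

A 7-joint arm with a two-finger parallel gripper is mounted at the origin on a cart in front of the work surface, level with it; the furniture and walls round the work are solid. World frame = base frame: x ahead of the robot, y to its left, z up, the work surface at z = 0. Lengths are in mm, angles in rad, forces in N, time in s.
With the tool pointing down it reaches from about 425 to 1025 mm from the base axis. Payload 9.4 kg.
Tool frame: the origin (TCP) lies between the finger pads; the fingertips stand 22 mm ahead of it and the grasp point (between the pads) lies 3 mm ahead of it; z points along the fingers, y is the line along which they close (so a half turn about z gives the same grasp; the last joint's range is limited). The gripper opens to 85 mm and grips with 20 to 120 N. Pads are 22 mm wide; open, the fingers measure 114 mm over their backs; the gripper's body (76 mm by 85 mm) begins 54 mm behind the grasp point. The pads swing forward as they close: fully open they stand 13 mm farther back than shut.
Start: joints at [-1.237, 0.599, -0.003, 1.599, 0.002, 0.943, -0.08], TCP at [289.527, 664.679, 253.275] pointing down, gripper open.
Joint ranges: [-2.57, 2.57], [-0.35, 1.97], [-1.29, 1.29], [0.11, 2.56], [-1.05, 4.19], [0.11, 1.86], [-2.63, 2.63]. Speed limits (rad/s): [2.22, 2.22, 3.01, 3.01, 3.14, 3.14, 3.14].

## Interface

Orientations are given as a unit quaternion [x, y, z, w].
In Python, from cell import manip gives the robot as it stands.
- The arm moves only by the tool jog_arm, never from a script. Its argument "plan" is a list that holds one entry, the list of rows, each a list of 6 numbers: the shift along the tool's x, y, z scaled (see below), then the turn, a rotation vector about the tool's x, y, z scaled (see below). In form: [[[x, y, z, ax, ay, az], ...]]. A call has 1 to 5 rows; each row is the pose to reach, as a shift and turn from the pose commanded when the call began, along the tool's axes at that moment, turning the shorter way round; what a row does not reach only later rows make up. The controller multiplies each number of a shift by 0.5 m and each number of a turn by 180 degrees. A row lasts 1/8 s, in which the tool goes at most 62.5 mm and 10.7 degrees, less where a joint would pass 70% of its speed; a pose out of reach is approached as far as the arm can. A call with a number of a shift or a turn outside -1 to 1 is refused whole. A call with a gripper value outside its range is refused whole. "gripper" is the closure, from -1 (fully open) to 1 (shut), set as the call begins (left out, the last holds). The fingers move at their own pace and stop on an object; "grip_force" is the grip in N (left out, the last holds). Time passes only in rows, so rows that repeat a pose let the fingers close. It gives the time, the measured TCP pose, the force, the opening and the grip force at its end, in the units of the state.
- manip.state(): the state, without advancing time (a new reading comes with each control period).
- manip.snapshot(name): name is "scene" or "top" or "wrist"; returns the picture (420x560x3 uint8, red, green, blue); there is no depth.
- manip.camera_info(name): a dict with "mtx" (3x3 intrinsics, pixels), "R" (3x3) and "t" (3): a world point X has camera coordinates R X + t. Camera axes: x right, y down, z forward; pixel columns grow to the right and rows downward; lengths in mm; the calibration is good to about 2 mm. A picture is of the moment at which its call begins: read the wrist's pose just before it. camera_info takes no time and is no camera call; for the wrist camera it gives the pose at the moment of the call.
- manip.close_job(): hands the job in; it is judged then, once.
The state is a dict: "time_s": time; "qpos": joint angles; "qd": joint speeds; "tau": joint torques, N m; "tcp_pos": TCP position; "orientation": TCP orientation; "wrist_force": force on the tool from outside, world axes, zero at the start; "ft_torque": the same for the moment, N m; "opening": finger opening in mm; "grasp_force": force on a finger pad.
Only numpy, scipy, OpenCV 4.12 (cv2) and the standard library are available. Lean on these libraries where they do the work, as an engineer would, in place of code of your own. Each camera call takes 0.05 s, during which the arm holds its last target. There are 200 camera calls.

## Working session

There is one attempt and no reset: what is moved stays moved. The work goes in short steps, Python scripts to look and compute and a tool call to move; the robot and the scene stay as the last step left them, time stands still between calls to the robot, and variables do not carry over. Pictures are saved under pics/ and viewed, at most 10 in all, crops included, and the job is handed in when it is done.

Besides the shell and the picture viewer there is one more tool, called after "Call:" by a JSON object that holds its "api" and its "payload". jog_arm: Moves the arm, as the interface text tells. Its arguments: {"type":"object","properties":{"plan":{"type":"array"},"gripper":{"type":"number"},"grip_force":{"type":"number"}},"required":["plan"]}

```bash
ls; mkdir -p pics; python3 - <<'E'
from cell import manip
import cv2,numpy as np
s=manip.state();print(s)
for n in("scene","top"):
    im=manip.snapshot(n);cv2.imwrite(f"pics/{n}0.png",im[:,:,::-1]);c=manip.camera_info(n);print(n,np.round(c["mtx"],1).tolist(),np.round(c["R"],3).tolist(),np.round(c["t"],1).tolist())
E
```

```text
pics
{'time_s': 0.0, 'qpos': array([-1.23670811,  0.60011948, -0.00256129,  1.60010431,  0.00179505,
        0.94289195, -0.07980104]), 'qd': array([ 0.0003821 ,  0.00134478,  0.00110138,  0.00117519,  0.00118229,
       -0.00057608, -0.00106821]), 'tau': array([-8.30419103e-04, -7.76453447e+01,  1.56448457e+00, -2.58001596e+01,
        1.23382820e-02,  9.13424970e-03,  1.21630177e-05]), 'tcp_pos': array([289.34739571, 664.29820964, 252.42986852]), 'orientation': array([ 2.03918959e-01,  9.78987477e-01, -7.54702591e-04, -9.29462041e-05]), 'wrist_force': array([-0.37748425,  0.07548666,  0.63188475]), 'ft_torque': array([-0.01136401,  0.00955646, -0.00058916]), 'grasp_force': 0.0, 'opening': 85.51011352514601}
scene [[540.4, 0.0, 274.4], [0.0, 540.4, 210.6], [0.0, 0.0, 1.0]] [[-0.546, -0.838, 0.019], [-0.459, 0.28, -0.843], [0.701, -0.469, -0.537]] [213.0, 351.6, 1296.4]
top [[412.8, 0.0, 269.4], [0.0, 412.8, 204.8], [0.0, 0.0, 1.0]] [[-0.001, -1.0, -0.012], [-0.994, 0.002, -0.109], [0.109, 0.012, -0.994]] [-28.5, 498.0, 1332.6]
```

View pics/scene0.png

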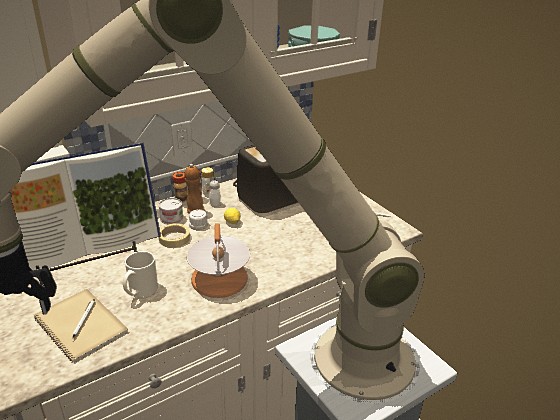

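View pics/top0.png

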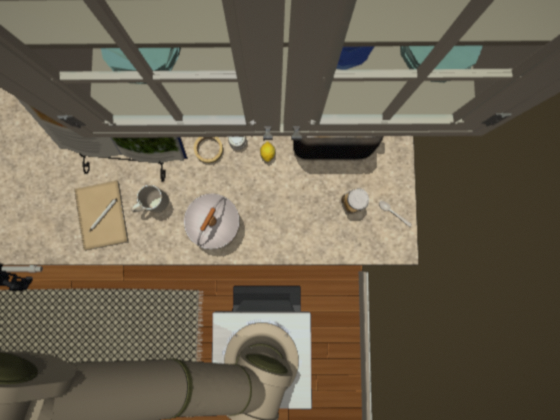

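The top view shows the dish around (212,222), with the orange grip bar near (209,218) and the hoop running from (222,202) to (202,243). The mug is at (150,200) and the jar at (356,201). In the scene view the grip is at (218,233). Next I'll measure the bar and rim.

```bash
cat > h.py <<'E'
import numpy as np,cv2
from cell import manip
from scipy.spatial.transform import Rotation as Ro
def ray(c,uv,z):
    M,R,t=map(np.asarray,(c["mtx"],c["R"],c["t"]))
    o=-R.T@t; d=R.T@np.linalg.inv(M)@np.array([*uv,1.]); return o+d*(z-o[2])/d[2]
def blob(mask):
    n,l,s,ce=cv2.connectedComponentsWithStats(mask.astype(np.uint8))
    k=1+np.argmax(s[1:,4]); return (l==k),s[k],ce[k]
E
python3 - <<'E'
from h import *
im=cv2.imread("pics/top0.png");c=manip.camera_info("top")
hsv=cv2.cvtColor(im,cv2.COLOR_BGR2HSV)
m=np.zeros(im.shape[:2],bool);m[195:250,185:242]=1
H,S,V=[hsv[...,i].astype(int) for i in range(3)]
w,s,ce=blob(m&(S>130)&(H<18));print("bar",s,ce,"->",ray(c,ce,163))
p=np.argwhere(w)[:,::-1];r=cv2.minAreaRect(p.astype(np.float32));b=cv2.boxPoints(r);print([ray(c,q,163)[:2].round(1).tolist() for q in b])
P=np.array([ray(c,q,163)[:2] for q in p]);e,v=np.linalg.eigh(np.cov(P.T));print("axis deg",np.degrees(np.arctan2(*v[::-1,1])),np.sqrt(e*12))
# dish: low saturation vs warm worktop
g=m&(S<45);d,s,ce=blob(g);cn=max(cv2.findContours(d.astype(np.uint8),0,2)[0],key=cv2.contourArea)
hull=cv2.convexHull(cn);(x,y),rr=cv2.minEnclosingCircle(hull);el=cv2.fitEllipse(cv2.convexHull(cn));print("dish",s,el,ray(c,el[0],90))
cv2.imwrite("pics/crop.png",cv2.resize(np.hstack([im[185:260,170:255],cv2.cvtColor((d*255).astype(np.uint8),8)[185:260,170:255]]),None,fx=4,fy=4))
E
```

```text
bar [201 208  15  22 133] [208.97744361 219.45864662] -> [439.93381471 147.8604158  163.        ]
[[413.2, 173.5], [474.8, 140.3], [461.1, 115.6], [399.7, 149.0]]
axis deg 151.09569692797177 [26.09172142 58.38380137]
dish [ 185  195   55   55 2234] ((211.13534545898438, 221.09786987304688), (55.94874954223633, 56.17938232421875), 33.26169204711914) [440.21148719 152.62811279  90.        ]
```

View pics/crop.png

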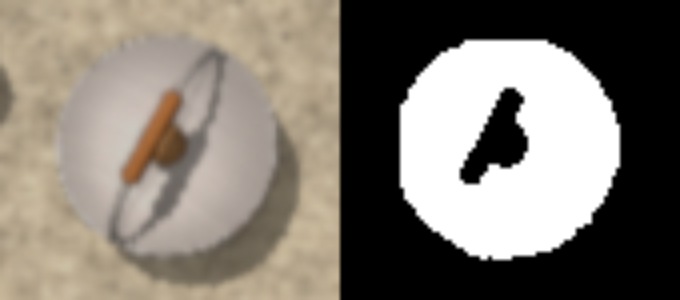

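The crop shows the bar's ends at crop (173,97) and (129,178), hoop ends at (220,54) and (117,242), the dish outline x 57–277 and y 33–258, and the walnut right next to the bar at (171,146). The walnut had contaminated the bar mask, so I'll recompute from these pixels.

```bash
python3 - <<'E'
from h import *
c=manip.camera_info("top")
f=lambda x,y,z:ray(c,(x/4-.4+170,y/4-.4+185),z)[:2]
a,b=f(173,97,160),f(129,178,160);print("bar",a,b,(a+b)/2,np.linalg.norm(a-b),np.degrees(np.arctan2(*(a-b)[::-1])))
a,b=f(220,54,91),f(117,242,91);print("hoop",a,b,(a+b)/2,np.linalg.norm(a-b),np.degrees(np.arctan2(*(a-b)[::-1])))
print("dish",f(167,145.5,90),"walnut",f(171,147,95))
print("diam",f(57,145,90)-f(277,145,90),f(167,33,90)-f(167,258,90))
for n,uv,z in(("mug",(150,200),90),("jar",(356,201),100)):print(n,ray(c,uv,z)[:2])
s=manip.state();Rt=Ro.from_quat(s["orientation"]);print(Rt.as_matrix().round(3).tolist())
w=manip.camera_info("wrist");Rw,t=np.array(w["R"]),np.array(w["t"]);print("wristcam in tool",Rt.inv().apply(-Rw.T@t-s["tcp_pos"]).round(1),"axis",Rt.inv().apply(Rw[2]).round(2))
E
```

```text
bar [471.7310455  137.27977807] [411.62818752 169.02555935] [441.67961651 153.15266871] 67.9716717950624 -27.842605507694646
hoop [512.58501112 111.05195221] [365.40376374 189.69302296] [438.99438743 150.37248758] 166.8734178576099 -28.11623527047715
dish [440.59576732 151.95999668] walnut [439.0637422  148.05093217]
diam [  0.33387078 172.6140465 ] [176.53382762   2.52871063]
mug [507.28336667 346.87772044]
jar [ 501.28128439 -299.58562744]
[[-0.917, 0.399, -0.0], [0.399, 0.917, -0.001], [-0.0, -0.001, -1.0]]
wristcam in tool [ 7.580e+01 -1.000e-01 -1.221e+02] axis [-0.3   0.    0.95]
```

Call:
{"api": "jog_arm", "payload": {"plan": [[[-0.686, -0.819, 0, 0, 0, 0], [-0.686, -0.819, 0, 0, 0, 0], [-0.686, -0.819, 0, 0, 0, 0], [-0.686, -0.819, 0, 0, 0, 0], [-0.686, -0.819, 0, 0, 0, 0]]], "gripper": -1}}

```text
time_s: 0.72
tcp_pos: [378.1, 362.8, 253.2]
orientation: [0.204, 0.979, -0.0, 0.0]
wrist_force: [1.3, -0.5, -0.6]
opening: 85.4
grasp_force: 0.0
```

```bash
python3 - <<'E'
from h import *
s=manip.state();print(s["qpos"].round(3),s["tcp_pos"].round(1),Ro.from_quat(s["orientation"]).as_matrix().round(3).tolist(),s["wrist_force"].round(1))
E
```

```text
[-0.869  0.36  -0.006  2.057  0.003  0.725  0.283] [378.1 362.8 253.2] [[-0.917, 0.399, 0.0], [0.399, 0.917, -0.0], [-0.0, -0.0, -1.0]] [ 1.3 -0.5 -0.6]
```

Call:
{"api": "jog_arm", "payload": {"plan": [[[-0.283, -0.337, 0, 0, 0, 0.025], [-0.283, -0.337, 0, 0, 0, 0.025], [-0.283, -0.337, 0, 0, 0, 0.025], [-0.283, -0.337, 0, 0, 0, 0.025], [-0.283, -0.337, 0, 0, 0, 0.025]]]}}

```text
time_s: 1.35
tcp_pos: [440.7, 151.2, 253.3]
orientation: [0.245, 0.97, -0.0, 0.0]
wrist_force: [-0.1, -0.0, -0.1]
opening: 85.6
grasp_force: 0.0
```

```bash
python3 - <<'E'
from h import *
s=manip.state();print(s["qpos"].round(3),s["qd"].round(3),s["tcp_pos"].round(1),Ro.from_quat(s["orientation"]).as_matrix().round(3).tolist(),s["wrist_force"].round(1))
c=manip.camera_info("wrist");im=manip.snapshot("wrist");cv2.imwrite("pics/w1.png",im[:,:,::-1]);np.savez("w1.npz",**{k:c[k] for k in("mtx","R","t")})
E
```

```text
[-0.496  0.292  0.055  2.177 -0.024  0.674  0.652] [-0.046  0.008 -0.041 -0.016 -0.01  -0.    -0.035] [440.7 151.2 253.3] [[-0.88, 0.474, -0.0], [0.474, 0.88, -0.001], [-0.0, -0.001, -1.0]] [-0.1 -0.  -0.1]
```

View pics/w1.png

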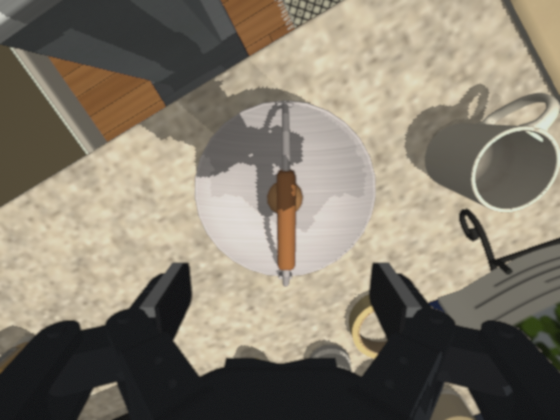

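The wrist view has the bar vertical, from (287,170) to (287,270), about 7 px right of the finger midline at x≈280. The walnut is at (285,196) and the gripper faces across the bar correctly.

```bash
python3 - <<'E'
from h import *
c=dict(np.load("w1.npz"))
im=cv2.imread("pics/w1.png");hsv=cv2.cvtColor(im,cv2.COLOR_BGR2HSV).astype(int)
m=(hsv[...,1]>110)&(hsv[...,0]<15);
for r in(172,176,214,225,240,255,264):
    x=np.flatnonzero(m[r,260:320])+260;print(r,x.min(),x.max(),ray(c,(x.mean(),r),168).round(1)[:2])
col=np.flatnonzero(m[150:290,287])+150;print(col.min(),col.max())
a,b=ray(c,(286.5,col.min()),168),ray(c,(287,col.max()),168);print(a,b,(a+b)/2,np.linalg.norm(a-b),np.degrees(np.arctan2(*(b-a)[1::-1])))
E
```

```text
172 280 292 [410.6 172.1]
176 278 293 [412.9 170.5]
214 278 294 [437.4 157.9]
225 278 294 [444.8 154. ]
240 279 294 [455.3 148.8]
255 278 293 [465.6 142.4]
264 279 293 [472.4 139.3]
172 269
[410.74243979 172.41102809 168.        ] [476.48209355 137.94947463 168.        ] [443.61226667 155.18025136 168.        ] 74.22466398208206 -27.664093678068035
```

Call:
{"api": "jog_arm", "payload": {"plan": [[[0, 0.005, 0.08, 0, 0, 0], [0, 0.005, 0.13, 0, 0, 0], [0, 0.005, 0.16, 0, 0, 0], [0, 0.005, 0.18, 0, 0, 0], [0, 0.005, 0.18, 0, 0, 0]]]}}

```text
time_s: 2.02
tcp_pos: [441.1, 156.8, 162.8]
orientation: [0.242, 0.97, -0.0, -0.0]
wrist_force: [0.5, 0.1, 0.1]
opening: 85.5
grasp_force: 0.0
```

```bash
python3 - <<'E'
from h import *
s=manip.state();print(s["tcp_pos"].round(1),s["wrist_force"].round(1))
c=manip.camera_info("wrist");im=manip.snapshot("wrist");cv2.imwrite("pics/w2.png",im[:,:,::-1])
E
```

```text
[441.1 156.8 162.8] [0.5 0.1 0.1]
```

View pics/w2.png

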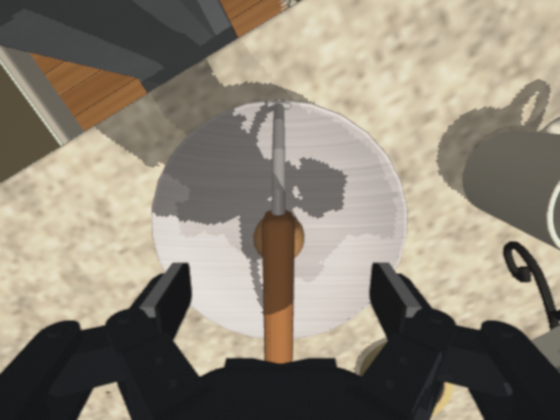

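The bar is centred between the fingers (x≈279 against a midline of 280) and the walnut is well clear below. Next I'll shift 2 mm along the bar and then close.

Call:
{"api": "jog_arm", "payload": {"plan": [[[-0.004, 0, 0, 0, 0, 0], [-0.004, 0, 0, 0, 0, 0]]]}}

```text
time_s: 2.33
tcp_pos: [443.7, 155.3, 163.8]
orientation: [0.242, 0.97, 0.0, 0.001]
wrist_force: [-0.4, 0.5, -0.4]
opening: 85.3
grasp_force: 0.0
```

Call:
{"api": "jog_arm", "payload": {"plan": [[[0, 0, 0, 0, 0, 0], [0, 0, 0, 0, 0, 0], [0, 0, 0, 0, 0, 0], [0, 0, 0, 0, 0, 0], [0, 0, 0, 0, 0, 0]]], "gripper": 1, "grip_force": 45}}

```text
time_s: 2.95
tcp_pos: [443.1, 155.0, 163.4]
orientation: [0.242, 0.97, -0.0, -0.0]
wrist_force: [-0.4, -1.2, 2.8]
opening: 13.0
grasp_force: 44.7
```

Call:
{"api": "jog_arm", "payload": {"plan": [[[0, 0, 0, 0, 0, 0], [0, 0, 0, 0, 0, 0], [0, 0, 0, 0, 0, 0], [0, 0, 0, 0, 0, 0]]]}}

```text
time_s: 3.45
tcp_pos: [443.1, 155.0, 163.3]
orientation: [0.242, 0.97, -0.0, -0.0]
wrist_force: [-1.2, -1.3, 6.4]
opening: 13.4
grasp_force: 45.1
```

```bash
python3 - <<'E'
from h import *
s=manip.state();R=Ro.from_quat(s["orientation"]).as_matrix();print(s["tcp_pos"].round(1),s["wrist_force"].round(1),s["ft_torque"].round(2),R.round(3).tolist(),s["qpos"].round(2),s["opening"],s["grasp_force"])
c=manip.camera_info("wrist");im=manip.snapshot("wrist");cv2.imwrite("pics/w3.png",im[:,:,::-1])
E
```

```text
[443.1 155.  163.3] [-1.2 -1.3  6.4] [-0.46  0.28 -0.02] [[-0.883, 0.47, -0.0], [0.47, 0.883, -0.0], [0.0, -0.0, -1.0]] [-0.48  0.44  0.04  2.26 -0.04  0.44  0.66] 13.407164697576775 45.055838227272034
```

View pics/w3.png

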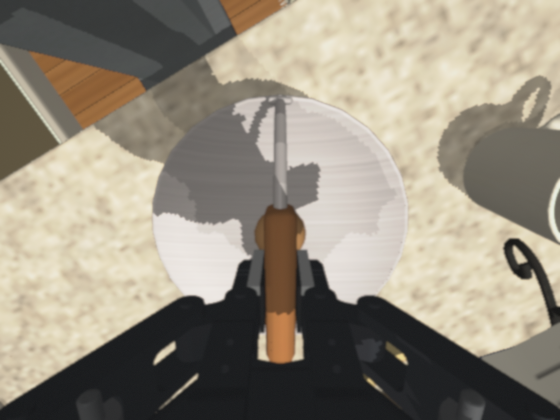

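The grip holds at 13.4 mm and 45 N, with the walnut centred under the bar at (280,232). The arm is pressing down about 6 N, so I'll lift 1 mm and start turning.

Call:
{"api": "jog_arm", "payload": {"plan": [[[0, 0, -0.001, 0, 0, -0.005], [0, 0, -0.002, 0, 0, -0.015], [0, 0, -0.002, 0, 0, -0.03], [0, 0, -0.002, 0, 0, -0.05], [0, 0, -0.002, 0, 0, -0.07]]]}}

```text
time_s: 4.12
tcp_pos: [443.2, 155.2, 164.2]
orientation: [0.132, 0.991, 0.0, -0.0]
wrist_force: [0.0, 0.4, -3.4]
opening: 13.1
grasp_force: 43.9
```

```bash
cat > st.py <<'E'
from h import *
s=manip.state();R=Ro.from_quat(s["orientation"]).as_matrix();print(s["tcp_pos"].round(1),"F",s["wrist_force"].round(1),s["ft_torque"].round(2),"heading",np.degrees(np.arctan2(R[1,1],R[0,1])).round(1),R[:,2].round(3),s["qpos"].round(2),s["opening"].round(1),s["time_s"])
E
python3 st.py
```

```text
Traceback (most recent call last):
  File "st.py", line 2, in <module>
    s=manip.state();R=Ro.from_quat(s["orientation"]).as_matrix();print(s["tcp_pos"].round(1),"F",s["wrist_force"].round(1),s["ft_torque"].round(2),"heading",np.degrees(np.arctan2(R[1,1],R[0,1])).round(1),R[:,2].round(3),s["qpos"].round(2),s["opening"].round(1),s["time_s"])
                                                                                                                                                                                                                                               ^^^^^^^^^^^^^^^^^^
AttributeError: 'float' object has no attribute 'round'
```

Call:
{"api": "jog_arm", "payload": {"plan": [[[0, 0, 0, 0, 0, -0.022], [0, 0, 0, 0, 0, -0.044], [0, 0, 0, 0, 0, -0.066], [0, 0, 0, 0, 0, -0.088], [0, 0, 0, 0, 0, -0.11]]]}}

```text
time_s: 4.75
tcp_pos: [443.2, 155.2, 164.2]
orientation: [-0.04, 0.999, 0.0, 0.0]
wrist_force: [0.1, 0.1, -3.1]
opening: 13.3
grasp_force: 43.9
```

```bash
sed -i 's/s\["opening"\].round(1)/round(s["opening"],1)/' st.py; python3 st.py
```

```text
[443.2 155.2 164.2] F [ 0.1  0.1 -3.1] [-0.02 -0.   -0.02] heading 94.6 [ 0.  0. -1.] [-0.36  0.44 -0.13  2.25  0.13  0.45  1.06] 13.3 4.75
```

Forces stay tiny and the turn is free. Carrying on towards heading ≈146°.

Call:
{"api": "jog_arm", "payload": {"plan": [[[0, 0, 0, 0, 0, -0.022], [0, 0, 0, 0, 0, -0.044], [0, 0, 0, 0, 0, -0.066], [0, 0, 0, 0, 0, -0.088], [0, 0, 0, 0, 0, -0.11]]]}}

```text
time_s: 5.38
tcp_pos: [443.2, 155.2, 164.2]
orientation: [-0.211, 0.977, 0.0, 0.0]
wrist_force: [-0.3, 0.2, -3.3]
opening: 13.6
grasp_force: 43.9
```

Call:
{"api": "jog_arm", "payload": {"plan": [[[0, 0, 0, 0, 0, -0.022], [0, 0, 0, 0, 0, -0.044], [0, 0, 0, 0, 0, -0.066], [0, 0, 0, 0, 0, -0.088], [0, 0, 0, 0, 0, -0.11]]]}}

```text
time_s: 6.0
tcp_pos: [443.3, 155.2, 164.2]
orientation: [-0.376, 0.927, 0.0, 0.0]
wrist_force: [0.0, 0.1, -3.5]
opening: 13.6
grasp_force: 43.9
```

Call:
{"api": "jog_arm", "payload": {"plan": [[[0, 0, 0, 0, 0, -0.02], [0, 0, 0, 0, 0, -0.035], [0, 0, 0, 0, 0, -0.045], [0, 0, 0, 0, 0, -0.053], [0, 0, 0, 0, 0, -0.058]]]}}

```text
time_s: 6.62
tcp_pos: [443.2, 155.2, 164.3]
orientation: [-0.458, 0.889, -0.0, 0.0]
wrist_force: [0.4, -0.6, -3.1]
opening: 13.3
grasp_force: 43.9
```

```bash
python3 st.py; python3 - <<'E'
from h import *
cv2.imwrite("pics/w4.png",manip.snapshot("wrist")[:,:,::-1])
E
```

```text
[443.2 155.2 164.3] F [ 0.4 -0.6 -3.1] [-0.04  0.07 -0.01] heading 144.5 [ 0.  0. -1.] [-0.18  0.46 -0.38  2.24  0.36  0.5   1.68] 13.3 6.625
```

View pics/w4.png

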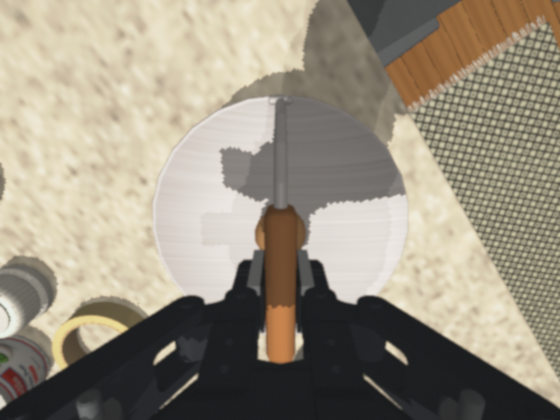

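The dish has turned 82.5° by the tool heading, plus 0–6° of initial offset. Yaw torque was about 0, so the foot did not turn with it. The walnut is centred at (280,232). I'll lift gently and check the force.

Call:
{"api": "jog_arm", "payload": {"plan": [[[0, 0, 0, 0, 0, -0.005], [0, 0, -0.001, 0, 0, -0.005], [0, 0, -0.004, 0, 0, -0.005], [0, 0, -0.007, 0, 0, -0.005], [0, 0, -0.01, 0, 0, -0.005]]]}}

```text
time_s: 7.3
tcp_pos: [443.2, 155.2, 169.4]
orientation: [-0.464, 0.886, -0.0, 0.0]
wrist_force: [0.1, 1.4, -3.1]
opening: 13.1
grasp_force: 43.9
```

```bash
python3 st.py
```

```text
[443.2 155.2 169.4] F [ 0.1  1.4 -3.1] [0.02 0.03 0.02] heading 145.3 [ 0. -0. -1.] [-0.17  0.46 -0.39  2.23  0.35  0.51  1.7 ] 13.1 7.3
```

It is free, carrying only the dish's weight. Continuing up.

Call:
{"api": "jog_arm", "payload": {"plan": [[[0, 0, -0.004, 0, 0, 0], [0, 0, -0.01, 0, 0, 0], [0, 0, -0.018, 0, 0, 0], [0, 0, -0.028, 0, 0, 0], [0, 0, -0.04, 0, 0, 0]]]}}

```text
time_s: 7.92
tcp_pos: [443.2, 155.2, 189.7]
orientation: [-0.464, 0.886, -0.0, -0.0]
wrist_force: [0.1, -0.1, -2.9]
opening: 13.4
grasp_force: 43.9
```

Call:
{"api": "jog_arm", "payload": {"plan": [[[0, 0, -0.014, 0, 0, 0], [0, 0, -0.029, 0, 0, 0], [0, 0, -0.044, 0, 0, 0], [0, 0, -0.059, 0, 0, 0], [0, 0, -0.074, 0, 0, 0]]]}}

```text
time_s: 8.55
tcp_pos: [443.2, 155.2, 226.8]
orientation: [-0.464, 0.886, -0.0, 0.0]
wrist_force: [0.6, 0.8, -3.3]
opening: 13.3
grasp_force: 43.9
```

Call:
{"api": "jog_arm", "payload": {"plan": [[[0, 0, -0.015, 0, 0, 0], [0, 0, -0.03, 0, 0, 0], [0, 0, -0.045, 0, 0, 0], [0, 0, -0.057, 0, 0, 0], [0, 0, -0.066, 0, 0, 0]]]}}

```text
time_s: 9.18
tcp_pos: [443.2, 155.2, 259.7]
orientation: [-0.464, 0.886, -0.0, 0.0]
wrist_force: [0.2, -0.1, -3.4]
opening: 13.1
grasp_force: 43.9
```

Call:
{"api": "jog_arm", "payload": {"plan": [[[0, 0, -0.006, 0, 0, 0], [0, 0, -0.009, 0, 0, 0], [0, 0, -0.01, 0, 0, 0], [0, 0, -0.01, 0, 0, 0], [0, 0, -0.01, 0, 0, 0]]]}}

```text
time_s: 9.8
tcp_pos: [443.2, 155.2, 264.2]
orientation: [-0.464, 0.886, 0.0, -0.0]
wrist_force: [-0.4, 0.6, -3.3]
opening: 13.4
grasp_force: 43.9
```

Call:
{"api": "jog_arm", "payload": {"plan": [[[0, 0, 0, 0, 0, 0], [0, 0, 0, 0, 0, 0], [0, 0, 0, 0, 0, 0], [0, 0, 0, 0, 0, 0], [0, 0, 0, 0, 0, 0]]]}}

```text
time_s: 10.42
tcp_pos: [443.2, 155.2, 264.3]
orientation: [-0.464, 0.886, -0.0, -0.0]
wrist_force: [-0.2, 1.0, -3.2]
opening: 12.8
grasp_force: 43.9
```

```bash
python3 st.py; python3 - <<'E'
from h import *
a=manip.snapshot("wrist")[:,:,::-1];b=manip.snapshot("scene")[:,:,::-1]
cv2.imwrite("pics/w5.png",np.hstack([cv2.resize(a,(400,300)),cv2.resize(b[170:320,120:320],(400,300))]))
E
```

```text
[443.2 155.2 264.3] F [-0.2  1.  -3.2] [ 0.01 -0.02 -0.01] heading 145.3 [ 0. -0. -1.] [-0.07  0.31 -0.49  2.13  0.22  0.74  1.83] 12.8 10.425
```

View pics/w5.png

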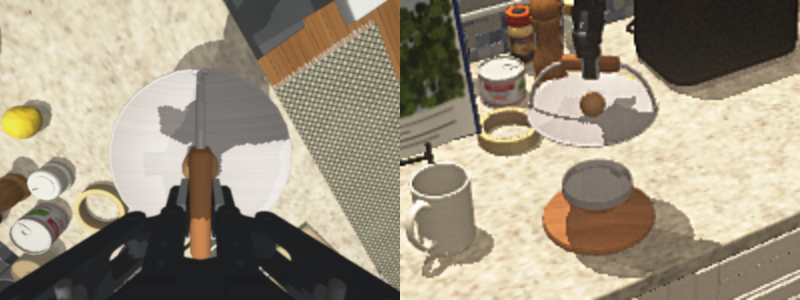

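The dish is held level above the foot, with the walnut centred at (200,165) on the left and (592,104) on the right. The foot and mug are still standing in place, so I'm handing in.

```bash
python3 -c "
from cell import manip
print(manip.close_job())"
```

```text
the job is handed in; nothing more can be done
None
```

I turned the dish a quarter turn to unlock it, lifted it about 10 cm off the foot, and handed the job in with it held level and still, the walnut in the middle; the hand-in returned no verdict.

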